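Make up two make-up kits in divided trays

TASK

Make up two kits from the stock standing on the dressing table: in the three-compartment tray stand the wide cream jar in the large compartment, the square bottle in the middle one and the lipstick in the smallest; in the two-compartment tray stand the spray bottle in the larger compartment and the small amber jar in the smaller one. Each thing must end upright on its compartment's floor; set it down gently, neither dropping it nor knocking it over. Leave the frosted cup, the powder tin and the palettes where they are.

Things in the scene. Friction and masses are not known exactly. Their poses are not given: they have to be found in the camera images.
- wide_jar_mid (a point): Wide cream jar: round, 58 mm across, 48 mm high, clear glass body with cream inside and a white screw lid (upper 19 mm). The point is its centre, 24 mm above its underside. Its z axis points up. Loose, standing upright.
- small_jar_mid (a point): Small jar: round, 40 mm across, 42 mm high, amber glass with a black lid (upper 16 mm). The point is its centre, 21 mm above its underside. Its z axis points up. Loose, standing upright.
- square_bottle_mid (a point): Square foundation bottle: amber glass body 36 x 36 mm and 58 mm high, narrower black square cap (26 x 26 mm, 30 mm high) on top; 88 mm high in all. The point is its centre, 44 mm above its underside; its x and y axes are square to its flat sides. Its z axis points up. Loose, standing upright.
- spray_bottle_mid (a point): Travel spray bottle: round clear plastic body 38 mm across with straight sides up to 64 mm, pale label, then a shoulder and a narrow white cap 23 mm across; 95 mm high in all. The point is its centre, 47.5 mm above its underside. Its z axis points up. Loose, standing upright.
- lipstick_mid (a point): Lipstick tube: slim round black tube with a brass band half-way, 24 mm across, 72 mm high, closed. The point is its centre, 36 mm above its underside. Its z axis points up. Loose, standing upright.
- tray_three: White plastic tray with a grey floor and three compartments in a row, 206 x 90 mm outside, walls and dividers 14 mm high and 3 mm thick, floor 4 mm thick; it is stuck down. Origin: centre of its underside; x axis along its length. Along x from -x to +x: large compartment (84 mm long, centre at x = -58 mm), middle one (62 mm, centre x = +18 mm), smallest (48 mm, centre x = +76 mm); each is 84 mm across (y), centred on y = 0.
- tray_two: White plastic tray with a grey floor and two compartments in a row, 147 x 90 mm outside, walls and divider 14 mm high and 3 mm thick, floor 4 mm thick; it is stuck down. Origin: centre of its underside; x axis along its length. Larger compartment (78 mm long, centre at x = -31.5 mm) and smaller one (60 mm long, centre at x = +40.5 mm); each is 84 mm across (y), centred on y = 0.
- frosted_cup: Bystander: empty frosted plastic cup, 50 mm across the rim, 75 mm high, loose. Origin: centre of its underside.
- powder_tin: Bystander: flat round black powder tin with a brass disc on top, 70 mm across, 24 mm high, loose. Origin: centre of its underside.
- palettes: Bystander: a grey and a black flat palette box stacked as one piece, 78 x 56 mm (longer along its x axis), 25 mm high, loose. Origin: centre of its underside.

How it is judged:
At the end, for the whole second after the job is handed in: All five things at rest, upright (0.1 rad), each standing on the floor (height within 4 mm) of its own compartment, between its walls (2 mm allowance): wide jar large, square bottle middle, lipstick smallest; spray bottle larger, small jar smaller of the other tray (x of wide_jar_mid in the frame of tray_three between -0.073 and -0.043 m and y of wide_jar_mid in the frame of tray_three between -0.015 and 0.015 m and z of wide_jar_mid in the frame of tray_three between 0.024 and 0.032 m and angle between each of wide_jar_mid, square_bottle_mid, lipstick_mid, spray_bottle_mid, small_jar_mid's own z axis and vertical below 0.1 rad and linear speed of each of wide_jar, square_bottle, lipstick, spray_bottle, small_jar below 0.02 m/s and angular speed of each of wide_jar, square_bottle, lipstick, spray_bottle, small_jar below 0.2 rad/s and x of square_bottle_mid in the frame of tray_three between 0.003 and 0.033 m and y of square_bottle_mid in the frame of tray_three between -0.026 and 0.026 m and z of square_bottle_mid in the frame of tray_three between 0.044 and 0.052 m and x of lipstick_mid in the frame of tray_three between 0.062 and 0.09 m and y of lipstick_mid in the frame of tray_three between -0.032 and 0.032 m and z of lipstick_mid in the frame of tray_three between 0.036 and 0.044 m and x of spray_bottle_mid in the frame of tray_two between -0.0535 and -0.0095 m and y of spray_bottle_mid in the frame of tray_two between -0.025 and 0.025 m and z of spray_bottle_mid in the frame of tray_two between 0.0475 and 0.0555 m and x of small_jar_mid in the frame of tray_two between 0.0285 and 0.0525 m and y of small_jar_mid in the frame of tray_two between -0.024 and 0.024 m and z of small_jar_mid in the frame of tray_two between 0.021 and 0.029 m); the robot touches nothing.
It fails at once if the frosted cup is shifted more than 20 mm or tipped (distance of frosted_cup from where it was at the start of the episode above 0.02 m or angle between frosted_cup's own z axis and vertical above 0.35 rad).
It fails at once if the powder tin is shifted more than 20 mm or tipped (distance of powder_tin from where it was at the start of the episode above 0.02 m or angle between powder_tin's own z axis and vertical above 0.35 rad).
It fails at once if the palettes is shifted more than 20 mm or tipped (distance of palettes from where it was at the start of the episode above 0.02 m or angle between palettes's own z axis and vertical above 0.35 rad).
It fails at once if one of the five things is dropped or knocked over (moves faster than 0.6 m/s with the fingers off it) ((contact force between the fingers and wide_jar below 0.01 N and linear speed of wide_jar above 0.6 m/s) or (contact force between the fingers and small_jar below 0.01 N and linear speed of small_jar above 0.6 m/s) or (contact force between the fingers and square_bottle below 0.01 N and linear speed of square_bottle above 0.6 m/s) or (contact force between the fingers and spray_bottle below 0.01 N and linear speed of spray_bottle above 0.6 m/s) or (contact force between the fingers and lipstick below 0.01 N and linear speed of lipstick above 0.6 m/s)).
It also fails if it takes over 120 s, if anything falls off the work surface, if the arm or the gripper's body presses on something with over 40 N, if the wrist force passes 120 N, or if a joint passes its speed limit or range.

ROBOT

A 7-joint arm with a two-finger parallel gripper is mounted at the origin on the work surface. World frame = base frame: x ahead of the robot, y to its left, z up, the work surface at z = 0. Lengths are in m, angles in rad, forces in N, time in s.
With the tool pointing down it reaches from about 0.35 to 0.9 m from the base axis. Payload 19.9 kg.
Tool frame: the origin (TCP) lies between the finger pads; the fingertips stand 19 mm ahead of it and the grasp point (between the pads) is the TCP; z points along the fingers, y is the direction in which the jaws open and shut (so a half turn about z gives the same grasp; the last joint's range is limited). The gripper opens to 94 mm and grips with 3 to 60 N. Pads are 16 mm wide; open, the fingers measure 119 mm over their backs; the gripper's body (75 mm by 177 mm) begins 78 mm behind the grasp point.
Start: joints at [-1.218, 0.417, -0.01, 1.614, 0.005, 1.111, -0.053], TCP at [0.24, 0.577, 0.224] pointing down, gripper open.
Joint ranges: [-2.81, 2.81], [-0.39, 2.02], [-1.27, 1.25], [0.06, 2.57], [-1.19, 4.33], [0.19, 2], [-2.82, 2.82]. Speed limits (rad/s): [1.89, 1.89, 2.39, 2.39, 3.01, 3.01, 3.01].

INTERFACE

Orientations are given as a 3x3 rotation matrix whose columns are the frame's x, y, z axes.
In Python, from rig import robot gives the robot as it stands. Calls block until the motion is done:
- robot.move_ptp(position, orientation): joint-space move of the TCP to a pose.
- robot.move_linear(position, velocity=0.15, frame=None, threshold=None): straight line of the TCP; frame=None keeps the orientation; velocity is the mean speed in m/s. With threshold (N) it stops when the force on the tool has changed by that much, and returns True; else False.
- robot.goto_joints(angles): joint-space move.
- robot.gripper_to(opening): finger opening in m; the grip force is fixed at half the most; returns when the fingers have stopped.
- robot.pause(seconds).
- robot.ik(position, orientation): joint angles nearest the present ones, or None.
- robot.get_state(): the state.
- robot.grab_frame(name): name is "scene" or "top"; returns the picture (420x560x3 uint8, red, green, blue); there is no depth.
- robot.camera_info(name): a dict with "fx", "fy", "cx", "cy" (pixels), "rvec" (rotation vector, rad) and "tvec" (3), from world to camera coordinates, as OpenCV has them. Camera axes: x right, y down, z forward; pixel columns grow to the right and rows downward; lengths in m; the calibration is good to about 2 mm. A picture is of the moment at which its call begins. camera_info takes no time and is no camera call.
A pose or a line that the arm cannot do raises robot.PlanningError and nothing moves.
- robot.sign_off(): hands the job in, once; it reports no verdict.
The state is a dict: "time": time; "qpos": joint angles; "joint_vel": joint speeds; "effort": joint torques, N m; "ee_pos": TCP position; "tool_rot": TCP orientation; "force": force on the tool from outside, world axes, zero at the start; "moment": the same for the moment, N m; "opening": finger opening in m.
Only numpy, scipy, OpenCV 4.12 (cv2) and the standard library are available. Lean on these libraries where they do the work, as an engineer would, in place of code of your own. Each camera call takes 0.05 s, during which the arm holds its last target. There are 200 camera calls.

## Working session

There is one attempt and no reset: what is moved stays moved. The work goes in short steps, each a Python script; the robot and the scene stay as the last script left them, time stands still between calls to the robot, and variables do not carry over. Pictures are saved under pics/ and viewed, about 12 in all and at most 16, crops included, and the job is handed in when it is done.

```bash
mkdir -p pics; ls; python3 - <<'E'
from rig import robot
import cv2
for n in("scene","top"):
    cv2.imwrite(f"pics/{n}0.png",cv2.resize(robot.grab_frame(n)[:,:,::-1],(800,600),interpolation=cv2.INTER_CUBIC)); print(n,robot.camera_info(n))
print(robot.get_state())
E
```

```text
pics
scene {'fx': 541.1683698775527, 'fy': 541.1683698775527, 'cx': 271.8150300366406, 'cy': 206.80633340643456, 'rvec': array([ 2.03588409,  1.57024633, -0.52264441]), 'tvec': array([-0.12912528, -0.38021148,  1.46578942])}
top {'fx': 405.24916467514606, 'fy': 405.24916467514606, 'cx': 278.5436961905364, 'cy': 203.11709744746477, 'rvec': array([ 2.16989148, -2.12079172,  0.20041729]), 'tvec': array([-0.02501989,  0.56726028,  0.74614361])}
{'time': 0.1, 'qpos': array([-1.21748505,  0.41791936, -0.01034826,  1.61413702,  0.00474183,
        1.11071422, -0.05302753]), 'joint_vel': array([ 0.00071983, -0.00063731,  0.00082696, -0.00329606,  0.00096798,
        0.00060444,  0.00060516]), 'effort': array([ 3.21492349e-03, -8.52590275e+01,  6.42160177e-01, -4.26702833e+01,
       -4.86783183e-02,  1.63838547e-02,  5.70892701e-05]), 'ee_pos': array([0.24026169, 0.5766075 , 0.22387479]), 'tool_rot': array([[-9.23084778e-01,  3.84596380e-01, -3.42882059e-04],
       [ 3.84596518e-01,  9.23084125e-01, -1.10254623e-03],
       [-1.07526304e-04, -1.14961489e-03, -9.99999333e-01]]), 'force': array([ 0.21937502, -0.02078266, -0.78983896]), 'moment': array([ 0.00297381,  0.01323093, -0.04883349]), 'opening': 0.0942950003608225}
```

View pics/scene0.png

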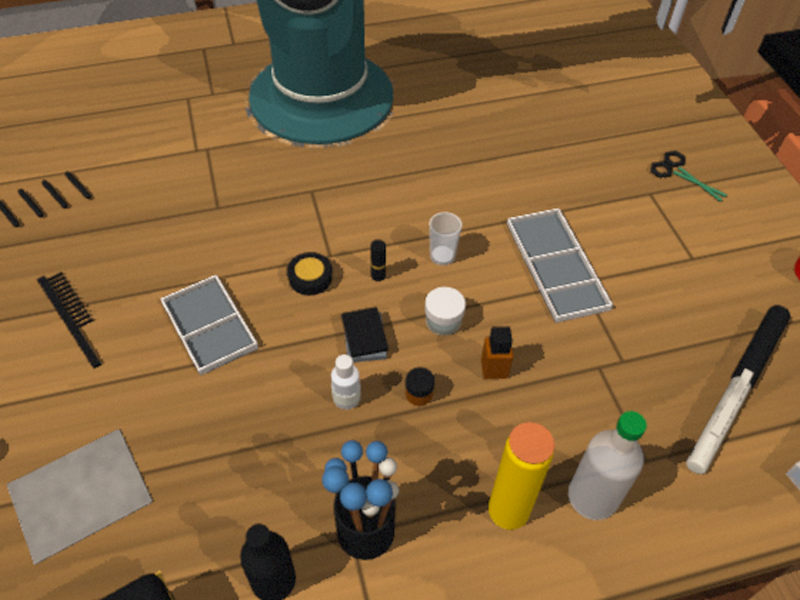

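View pics/top0.png

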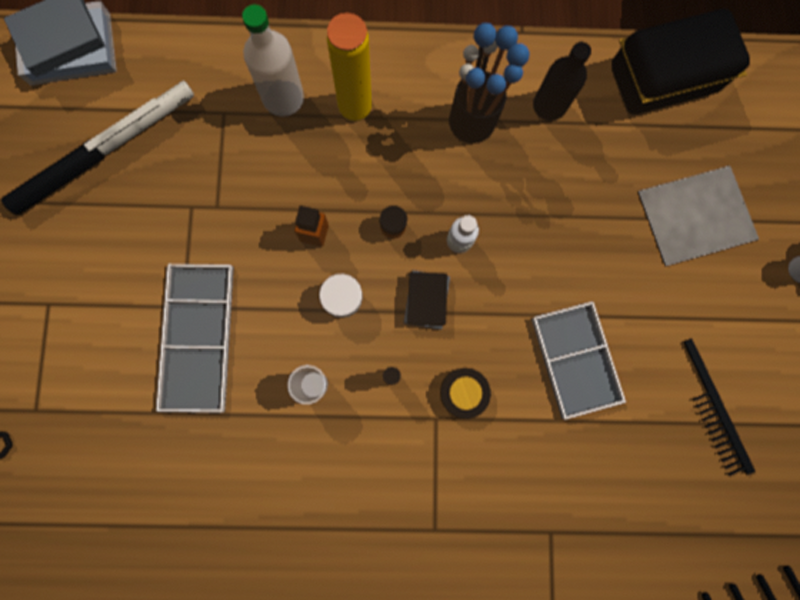

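The scene view shows all stock standing; the top view has tray_three at about (195,338), tray_two at (579,360), the square cap at (309,214), small jar (393,219), spray cap (468,224), wide lid (341,294) and lipstick (391,375). Next I'll measure with masks in both views.

```bash
cat > vis.py <<'E'
import cv2, numpy as np
from rig import robot
def cam(n):
    c=robot.camera_info(n); R=cv2.Rodrigues(c["rvec"])[0]
    K=np.array([[c["fx"],0,c["cx"]],[0,c["fy"],c["cy"]],[0,0,1]]); return K,R,np.asarray(c["tvec"])
def ray(n,px):
    K,R,t=cam(n); d=R.T@np.linalg.inv(K)@[px[0],px[1],1]; return -R.T@t, d/np.linalg.norm(d)
def plane(n,px,z):
    o,d=ray(n,px); return o+d*(z-o[2])/d[2]
def two(pt,ps):
    o1,d1=ray("top",pt);o2,d2=ray("scene",ps)
    s=np.linalg.lstsq(np.c_[d1,-d2],o2-o1,rcond=None)[0]
    a,b=o1+s[0]*d1,o2+s[1]*d2; return (a+b)/2,np.linalg.norm(a-b)
def blob(mask,roi):
    """largest blob in roi (800x600 coords) -> contour in native pixels"""
    x0,y0,x1,y1=[int(v*.7) for v in roi]; m=np.zeros_like(mask); m[y0:y1,x0:x1]=mask[y0:y1,x0:x1]
    return max(cv2.findContours(m,cv2.RETR_EXTERNAL,cv2.CHAIN_APPROX_NONE)[0],key=cv2.contourArea)
def cen(c):
    m=cv2.moments(c); return np.array([m["m10"],m["m01"]])/m["m00"]
def masks(im):
    h,s,v=cv2.split(cv2.cvtColor(im,cv2.COLOR_RGB2HSV))
    u=lambda b:b.astype(np.uint8)*255
    return dict(dark=u(v<40),white=u((s<70)&(v>125)),grey=u(s<75)&u(v>50),amber=u((s>190)&(v>45)&(h<12)))
E
python3 - <<'E'
from vis import *
np.set_printoptions(precision=4,suppress=True)
ROI=dict(top=dict(square=("dark",(290,200,332,232)),small=("dark",(375,200,412,242)),spray=("white",(445,210,485,258)),wide=("white",(315,270,368,322)),lip=("dark",(380,362,404,390)),t3=("grey",(145,255,245,420)),t2=("grey",(525,295,635,425)),pal=("dark",(400,265,455,335)),tin=("dark",(435,365,495,422)),sqbody=("amber",(285,200,335,250))),
 scene=dict(square=("dark",(484,324,516,352)),small=("dark",(402,365,438,395)),spray=("white",(325,352,365,412)),wide=("white",(420,285,470,338)),lip=("dark",(366,236,390,284)),t3=("grey",(500,200,620,325)),t2=("grey",(155,270,262,375)),sqbody=("amber",(478,330,518,382))))
C={};vis=[]
for n in ROI:
    im=robot.grab_frame(n); M=masks(im); big=cv2.resize(im[:,:,::-1],None,fx=5,fy=5,interpolation=cv2.INTER_CUBIC)
    for k,(m,r) in ROI[n].items():
        try: c=blob(M[m],r)
        except ValueError: print("none",n,k); continue
        C[n,k]=c; cv2.drawContours(big,[c*5+2],-1,(0,255,0),1)
        x,y,w,h=cv2.boundingRect(c); print(n,k,cen(c),"area",cv2.contourArea(c),"box",x,y,w,h)
    r=(280,190,500,420) if n=="top" else (315,220,530,420)
    x0,y0,x1,y1=[int(v*3.5) for v in r]; vis.append(cv2.resize(big[y0:y1,x0:x1],(400,400)))
cv2.imwrite("pics/m.png",np.hstack(vis))
for n in("top","scene"): print(n,"cam at",ray(n,(280,210))[0])
for k,z in dict(square=.075,small=.035,spray=.05,wide=.042,lip=.05).items():
    a,b=cen(C["top",k]),cen(C["scene",k]); print(k,"top@z",plane("top",a,z),"scene@z",plane("scene",b,z),"tri",*two(a,b))
for k,L in(("t3",.206),("t2",.147)):
  for n in("top","scene"):
    hull=cv2.convexHull(C[n,k]).reshape(-1,2)
    P=np.float32([plane(n,p,.014)[:2] for p in hull]); rc=cv2.minAreaRect(P*1000); print(k,n,rc)
for k in("pal","tin"): print(k,plane("top",cen(C["top",k]),.02))
E
```

```text
top square [215.8291 153.7692] area 58.5 box 208 145 15 17
top small [274.7168 154.079 ] area 242.5 box 266 145 18 19
top spray [325.5649 160.144 ] area 260.5 box 316 150 19 20
top wide [238.1952 206.0258] area 651.5 box 224 192 30 29
top lip [nan nan] area 0.0 box 274 258 1 1
top t3 [136.0578 236.8611] area 4795.0 box 109 185 54 104
top t2 [404.4195 252.0275] area 3292.0 box 373 211 65 83
top pal [301.2754 201.5811] area 380.0 box 286 191 26 30
top tin [333.9514 276.2672] area 123.5 box 313 259 29 33
none top sqbody
scene square [350.2485 237.5687] area 190.5 box 343 230 15 16
scene small [293.827  266.9823] area 264.0 box 285 258 19 18
scene spray [240.2457 266.4452] area 494.5 box 232 248 19 38
scene wide [310.7732 214.2665] area 601.0 box 298 201 28 30
scene lip [264.5178 176.9274] area 135.5 box 260 169 10 17
scene t3 [390.9703 185.4273] area 3110.0 box 355 146 74 80
scene t2 [146.111  226.6814] area 2610.5 box 113 193 68 69
none scene sqbody
top cam at [0.4376 0.0037 0.8292]
scene cam at [ 1.1834 -0.1875  0.935 ]
square top@z [0.656  0.1109 0.075 ] scene@z [0.6596 0.1137 0.075 
[... 474 characters left out ...]
ue
 ** On entry to DLASCL parameter number  4 had an illegal value
 ** On entry to DLASCL parameter number  4 had an illegal value
 ** On entry to DLASCL parameter number  4 had an illegal value
 ** On entry to DLASCL parameter number  5 had an illegal value
 ** On entry to DLASCL parameter number  4 had an illegal valuevis.py:19: RuntimeWarning: invalid value encountered in divide
  m=cv2.moments(c); return np.array([m["m10"],m["m01"]])/m["m00"]
Traceback (most recent call last):
  File "vis.py", line 12, in two
    s=np.linalg.lstsq(np.c_[d1,-d2],o2-o1,rcond=None)[0]
      ~~~~~~~~~~~~~~~^^^^^^^^^^^^^^^^^^^^^^^^^^^^^^^^
numpy.linalg.LinAlgError: SVD did not converge in Linear Least Squares
```

View pics/m.png

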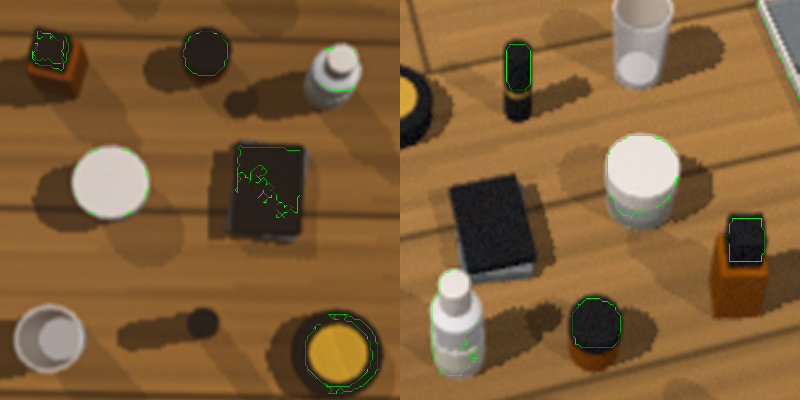

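The crops show clean outlines for the small jar, wide lid and spray bottle in both views, and they agree within 4 mm. The dark mask fails in the top view for the lipstick at (391,375) and the square cap, so I'll make it saturation-based.

```bash
python3 - <<'E'
from vis import *
np.set_printoptions(precision=4,suppress=True)
im={n:robot.grab_frame(n) for n in("top","scene")}
D={}
for n in im:
    h,s,v=cv2.split(cv2.cvtColor(im[n],cv2.COLOR_RGB2HSV)); D[n]=((v<75)&(s<115)).astype(np.uint8)*255
    if n=="top": hs=np.dstack([h,s,v])
print("cap",hs[150,216],"lip",hs[263,274],"lipshadow",hs[267,262],"sq front",hs[165,219],"wood shadow",hs[168,200])
R=dict(top=dict(square=(290,200,332,232),lip=(376,360,408,392),pal=(395,260,460,340),tin=(435,365,495,422)),scene=dict(square=(484,324,516,356),lip=(366,236,390,263)))
C={(n,k):blob(D[n],r) for n in R for k,r in R[n].items()}
for k,c in C.items(): print(k,cen(c),cv2.contourArea(c),cv2.boundingRect(c))
for k,z in dict(square=.08,lip=.06).items():
    a,b=cen(C["top",k]),cen(C["scene",k]); print(k,plane("top",a,z),plane("scene",b,z),two(a,b))
for n,z in(("top",.088),("scene",.088)): print("cap rect",n,cv2.minAreaRect(np.float32([plane(n,p,z)[:2]*1000 for p in C[n,"square"].reshape(-1,2)])))
for k in("pal","tin"): print(k,plane("top",cen(C["top",k]),.022))
for k,n,r in(("t3","top",(145,255,245,420)),("t3","scene",(500,200,620,325)),("t2","top",(525,295,635,425)),("t2","scene",(155,270,262,375))):
    h=cv2.convexHull(blob(masks(im[n])["grey"],r)).reshape(-1,2)
    print(k,n,cv2.minAreaRect(np.float32([plane(n,p,.014)[:2]*1000 for p in h])))
big=cv2.resize(im["top"][:,:,::-1],None,fx=4,fy=4,interpolation=cv2.INTER_CUBIC)
for (n,k),c in C.items():
    if n=="top": cv2.drawContours(big,[c*4+2],-1,(0,255,0),1)
a=cv2.resize(big[130*4:180*4,190*4:240*4],(400,400)); b=cv2.resize(big[245*4:295*4,255*4:305*4],(400,400))
cv2.imwrite("pics/m2.png",np.hstack([a,b]))
E
```

```text
cap [14 96 40] lip [ 12 101  43] lipshadow [ 15 167  78] sq front [ 13 206  73] wood shadow [ 15 162  74]
('top', 'square') [214.6858 151.3538] 122.0 (208, 145, 15, 15)
('top', 'lip') [273.6852 262.6528] 72.0 (269, 258, 11, 10)
('top', 'pal') [298.2902 209.9044] 947.0 (283, 190, 31, 41)
('top', 'tin') [325.5767 274.9205] 841.0 (309, 259, 34, 34)
('scene', 'square') [350.1898 237.3302] 212.5 (343, 229, 15, 18)
('scene', 'lip') [264.4405 175.7593] 126.0 (260, 168, 10, 16)
square [0.6592 0.1126 0.08  ] [0.6621 0.1121 0.08  ] (array([0.6602, 0.1131, 0.0768]), np.float64(0.0001619391888776436))
lip [ 0.452 -0.005  0.06 ] [ 0.4547 -0.0037  0.06  ] (array([ 0.4523, -0.0041,  0.0573]), np.float64(0.0019299617360381267))
cap rect top ((656.3934326171875, 110.71961212158203), (25.7854061126709, 23.05617332458496), 77.06058502197266)
cap rect scene ((667.1640014648438, 109.20658111572266), (27.825651168823242, 38.76485824584961), 75.41934204101562)
pal [ 0.559  -0.0526  0.022 ]
tin [ 0.431  -0.1081  0.022 ]
t3 top ((500.84039306640625, 270.109619140625), (206.81817626953125, 94.21432495117188), 0.5271561741828918)
t3 scene ((506.5868225097656, 270.39520263671875), (214.0048828125, 96.60985565185547), 0.4429928958415985)
t2 top ((481.2872009277344, -268.19415283203125), (148.2740936279297, 93.84893798828125), 16.202865600585938)
t2 scene ((486.2537536621094, -267.0649108886719), (155.76124572753906, 92.15409851074219), 16.150583267211914)
```

View pics/m2.png

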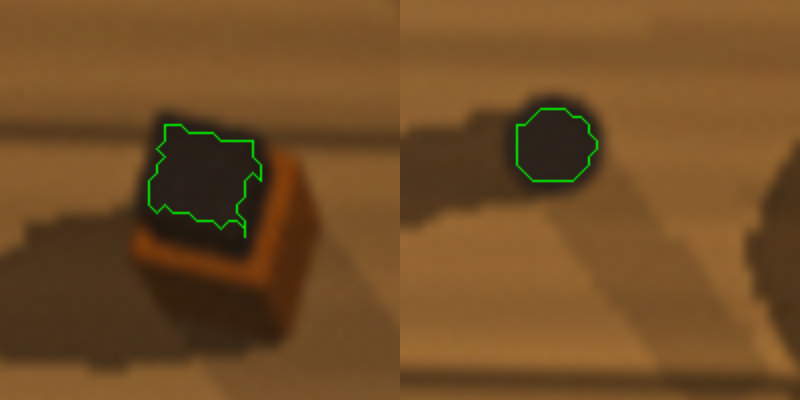

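The cap outline at (215,151) native gives a yaw of about -14° for the square bottle. The lipstick top is at (274,263), and the tray sizes match the ones given (206.8 and 148.3 mm measured). I'll do the small jar first.

```bash
cat > job.py <<'E'
import numpy as np, cv2
from rig import robot
TR={3:((.501,.270),np.radians(.5)),2:((.4815,-.268),np.radians(16.2))}
# xy, jaw angle at pick (deg), grasp height, opening, width, tray, local x
J=dict(small=((.671,-.002),106.2,.032,.062,.040,2,.0405),
       spray=((.6555,-.103),106.2,.040,.060,.038,2,-.0315),
       lip=((.4525,-.0045),90.5,.045,.050,.024,3,.076),
       square=((.657,.112),75.5,.038,.062,.036,3,.018),
       wide=((.5615,.067),90.5,.036,.088,.058,3,-.058))
def rot(deg):
    a=np.radians(deg); y=np.array([np.cos(a),np.sin(a),0]); z=np.array([0,0,-1.]); return np.c_[np.cross(y,z),y,z]
def st(tag):
    s=robot.get_state(); print(tag,"t%.1f"%s["time"],"tcp",np.round(s["ee_pos"],4),"open %.4f"%s["opening"],"F",np.round(s["force"],1)); return s
def pick(k,up=.2):
    xy,a,g,op,w,*_=J[k]
    robot.move_ptp([*xy,up],rot(a)); robot.gripper_to(op)
    hit=robot.move_linear([*xy,g+.03],.2)
    hit=robot.move_linear([*xy,g],.08,threshold=6); st(k+" down hit=%s"%hit)
    if hit: raise SystemExit
    robot.gripper_to(0 if w<.02 else w-.015); s=st(k+" gripped")
    if abs(s["opening"]-w)>.004: raise SystemExit
    robot.move_linear([*xy,g+.02],.08); robot.move_linear([*xy,up],.2); st(k+" lifted")
def place(k,up=.2):
    _,_,g,op,w,t,lx=J[k]; c,yaw=TR[t]
    xy=np.array(c)+lx*np.array([np.cos(yaw),np.sin(yaw)]); R=rot(90+np.degrees(yaw))
    robot.move_ptp([*xy,up],R); robot.move_linear([*xy,g+.02],.2); robot.pause(.2)
    hit=robot.move_linear([*xy,g+.001],.03,threshold=4); s=st(k+" set hit=%s"%hit)
    if not hit and s["ee_pos"][2]<g+.003: print("no contact felt")
    robot.gripper_to(w+.022); robot.move_linear([*xy,s["ee_pos"][2]+.07],.12); robot.move_linear([*xy,up],.25); st(k+" clear")
def pics(tag):
    cv2.imwrite(f"pics/{tag}.png",np.hstack([cv2.resize(robot.grab_frame(n)[150:330 if 0 else 340,60:480][:,:,::-1] if n=="top" else robot.grab_frame(n)[130:320,90:510][:,:,::-1],(800,362),interpolation=cv2.INTER_CUBIC) for n in("top",)]+[])) if 0 else cv2.imwrite(f"pics/{tag}.png",np.vstack([cv2.resize(robot.grab_frame(n)[y:y+190,x:x+420][:,:,::-1],(663,300),interpolation=cv2.INTER_CUBIC) for n,x,y in(("top",60,130),("scene",90,120))]))
E
python3 - <<'E'
import re
s=open('job.py').read(); i=s.index("def pics"); 
s=s[:i]+'''def pics(tag):
    v=[cv2.resize(robot.grab_frame(n)[y:y+190,x:x+420,::-1],(663,300),interpolation=cv2.INTER_CUBIC) for n,x,y in(("top",60,130),("scene",90,120))]
    cv2.imwrite(f"pics/{tag}.png",np.vstack(v))
'''
open('job.py','w').write(s)
E
python3 -c "
from job import *
pick('small'); place('small'); pics('p1')"
```

```text
small down hit=False t4.9 tcp [ 0.6708 -0.0021  0.0316] open 0.0620 F [-0.1 -0.5  0.5]
small gripped t5.4 tcp [ 0.6712 -0.002   0.0323] open 0.0395 F [-0.1 -0.3  4. ]
small lifted t6.7 tcp [ 0.6704 -0.0019  0.1986] open 0.0391 F [ 0.8 -0.4 -1.4]
small set hit=True t9.4 tcp [ 0.5201 -0.2565  0.0357] open 0.0394 F [-0.2 -0.2 -0.5]
small clear t11.2 tcp [ 0.5202 -0.2566  0.1997] open 0.0622 F [-0.9 -0.6 -0.8]
```

View pics/p1.png

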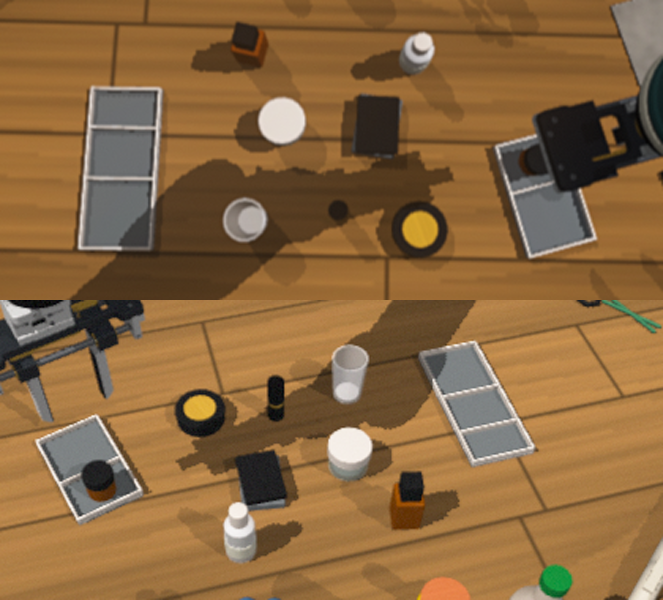

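The small jar stands upright in the smaller compartment, at about (100,480) in the scene half, and contact was felt at floor height. Spray bottle and lipstick next.

```bash
python3 -c "
from job import *
for k in('spray','lip'): pick(k); place(k)
pics('p2')"
```

```text
spray down hit=False t13.8 tcp [ 0.6553 -0.1031  0.0396] open 0.0602 F [ 0.2 -0.2 -0.5]
spray gripped t14.2 tcp [ 0.6557 -0.1029  0.0403] open 0.0377 F [-0.8  0.5  4.6]
spray lifted t15.5 tcp [ 0.6549 -0.1028  0.1986] open 0.0374 F [ 0.1  0.4 -1.5]
spray set hit=True t18.1 tcp [ 0.4511 -0.2767  0.0436] open 0.0376 F [0.9 0.3 1. ]
spray clear t19.9 tcp [ 0.4512 -0.2767  0.1998] open 0.0603 F [-0.3  0.5  0.1]
lip down hit=False t22.6 tcp [ 0.4526 -0.0046  0.0453] open 0.0501 F [-0.3  0.1 -0.7]
lip gripped t23.2 tcp [ 0.4527 -0.0045  0.0452] open 0.0235 F [-0.7  1.5  5.9]
lip lifted t24.4 tcp [ 0.452  -0.0045  0.1989] open 0.0235 F [ 0.2 -1.4 -1.6]
lip set hit=True t27.1 tcp [0.5768 0.2707 0.0488] open 0.0236 F [0.8 1.3 1.7]
lip clear t28.9 tcp [0.5769 0.2707 0.1999] open 0.0457 F [-0.4  0.8 -0.7]
```

View pics/p2.png

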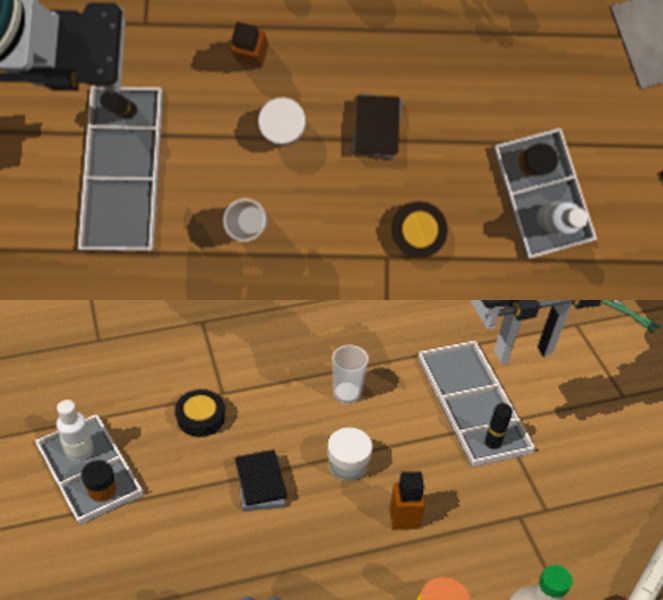

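The lipstick (scene 498,427) and spray bottle (scene 73,430) look placed and upright allowing for perspective, and the bystanders haven't moved. Now the square bottle and wide jar.

```bash
python3 -c "
from job import *
for k in('square','wide'): pick(k); place(k)
robot.move_ptp([.45,0,.3],rot(90)); robot.pause(.5); st('end'); pics('p3')"
```

```text
square down hit=False t31.5 tcp [0.6569 0.1119 0.0377] open 0.0620 F [-0.4 -0.3  0.2]
square gripped t32.0 tcp [0.6571 0.1121 0.0382] open 0.0362 F [-0.1  0.2  2.9]
square lifted t33.3 tcp [0.6564 0.112  0.1986] open 0.0359 F [-0.3  0.4 -0.7]
square set hit=True t35.8 tcp [0.519  0.2702 0.0417] open 0.0357 F [1.4 0.9 1.6]
square clear t37.5 tcp [0.5188 0.2701 0.1997] open 0.0578 F [-0.7 -0.8 -0. ]
wide down hit=False t40.4 tcp [0.5613 0.0669 0.0357] open 0.0883 F [-0.3 -1.1  0. ]
wide gripped t41.0 tcp [0.5616 0.0671 0.0362] open 0.0571 F [-0.1 -0.4  3.3]
wide lifted t42.2 tcp [0.5609 0.067  0.1987] open 0.0575 F [ 0.3  0.4 -2. ]
wide set hit=True t44.8 tcp [0.4428 0.2694 0.0395] open 0.0577 F [ 0.5 -0.4  0.5]
wide clear t46.6 tcp [0.4429 0.2695 0.1998] open 0.0799 F [-0.5 -0.3 -0.7]
end t48.2 tcp [4.5e-01 1.0e-04 3.0e-01] open 0.0803 F [ 0.5 -0.2  0.4]
```

View pics/p3.png

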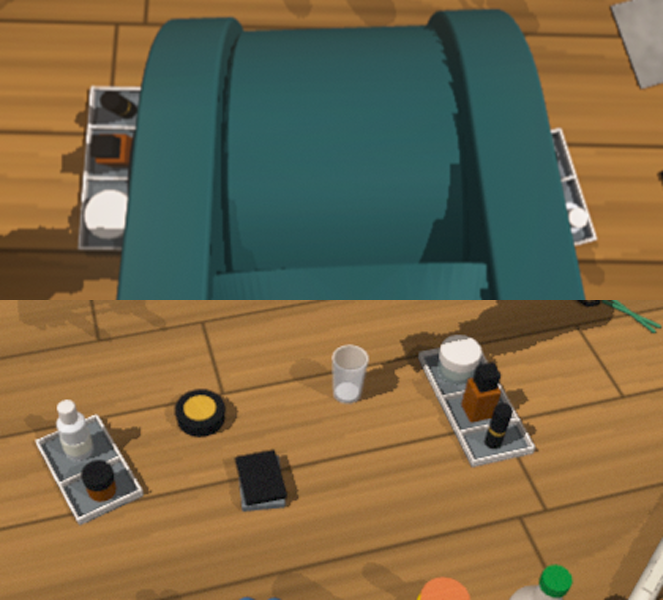

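Everything stands in its compartment in the scene half, but the arm blocks the top view. I'll clear the arm and check numerically in both views.

```bash
python3 - <<'E'
from job import *; from vis import *
np.set_printoptions(precision=1,suppress=True)
robot.goto_joints([-1.218,.417,-.01,1.614,.005,1.111,-.053]); robot.pause(.3); st("home")
im={n:robot.grab_frame(n) for n in("top","scene")}
# top-of-thing radius, height, coloured part's mid height (incl. tray floor)
P=dict(wide=("w",.046),small=("d",.038),square=("d",.080),lip=("d",.040),spray=("w",.070))
for k,(m,z) in P.items():
    _,_,_,_,w,t,lx=J[k]; c,yaw=TR[t]; ux=np.array([np.cos(yaw),np.sin(yaw)]); xy=np.array(c)+lx*ux; px={}
    for n in im:
        K,R,tv=cam(n); q=K@(R@[*xy,z]+tv); q=q[:2]/q[2]
        h,s,v=cv2.split(cv2.cvtColor(im[n],cv2.COLOR_RGB2HSV))
        M=((v<75)&(s<115) if m=="d" else (v>120)&(s<60)).astype(np.uint8)*255
        if k!="spray": M=cv2.morphologyEx(M,cv2.MORPH_OPEN,np.ones((3,3),np.uint8))
        r=[14,20 if k=="lip" else 14] if k!="wide" else [19,19]
        try: cc=blob(M,[ (q[0]-r[0])/.7,(q[1]-r[1])/.7,(q[0]+r[0])/.7,(q[1]+r[1])/.7]); px[n]=cen(cc)
        except ValueError: print(k,n,"none"); continue
        p=plane(n,px[n],z)[:2]-c; print(k,n,"tray xy mm",1000*np.array([p@ux,p@[-ux[1],ux[0]]]),"want x",lx*1000,"area",cv2.contourArea(cc))
    if len(px)==2: X,e=two(px["top"],px["scene"]); p=X[:2]-c; print("   tri",1000*np.array([p@ux,p@[-ux[1],ux[0]],X[2],e]))
v=[cv2.resize(im["top"][180:295,x:x+75,::-1],(391,600),interpolation=cv2.INTER_CUBIC) for x in(100,370)]
cv2.imwrite("pics/p4.png",np.hstack(v))
E
```

```text
home t50.8 tcp [0.2 0.6 0.2] open 0.0800 F [-0.  -0.6 -0.1]
wide top tray xy mm [-59.1  -1.1] want x -58.0 area 768.0
wide scene tray xy mm [-53.2  -4.1] want x -58.0 area 522.5
   tri [-59.2   0.5  38.7   1.6]
small top tray xy mm [41.2 -4. ] want x 40.5 area 349.0
small scene tray xy mm [41.4  1.4] want x 40.5 area 291.0
   tri [42.3 -0.8 41.6  4.5]
square top tray xy mm [16.3  1.6] want x 18.0 area 244.0
square scene tray xy mm [19.1  0.1] want x 18.0 area 199.5
   tri [16.6  2.3 76.8  0.9]
lip top tray xy mm [71.5 11.2] want x 76.0 area 256.0
lip scene tray xy mm [60.6 11. ] want x 76.0 area 154.0
   tri [69.1  5.7 52.4  2.3]
spray top tray xy mm [-33.9  -2.3] want x -31.5 area 335.0
spray scene tray xy mm [-31.6  -0.8] want x -31.5 area 343.5
   tri [-33.3  -1.6  69.    2.4]
```

View pics/p4.png

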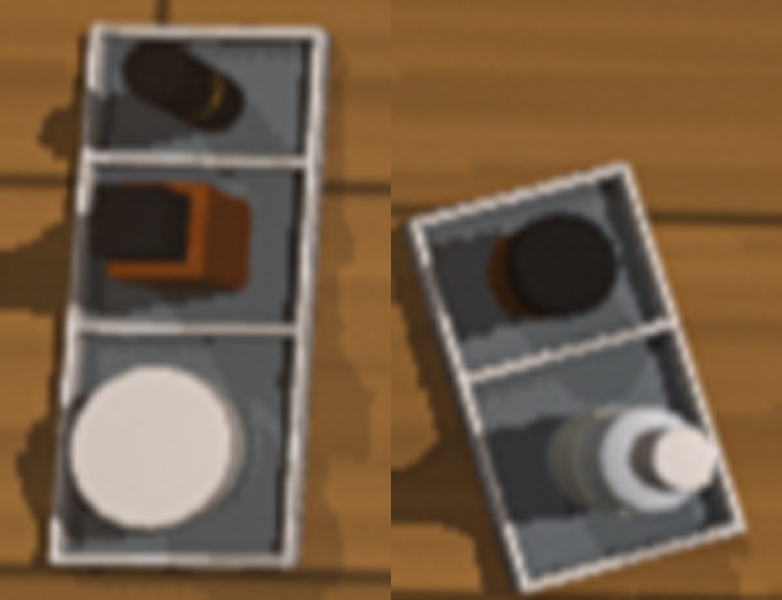

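All five stand between their walls in the crop. The lipstick's mask merged with something else: its measured centre sat at the wrong height and its readings disagreed. So I'll ray-cast its top disc, at crop (155,72), and its base, at (212,99).

```bash
python3 - <<'E'
from vis import *
for n,q,z in(("top",(155,72),.076),("top",(212,99),.004)):
    p=plane(n,(100+q[0]/5.213-.5,180+q[1]/5.217-.5),z)[:2]-[.501,.270]; print(z,p.round(4))
# scene: p3 lipstick top end ~ (501,410), base ~ (494,441) in the picture
for q,z in(((502,410-300),.074),((494,441-300),.006)):
    p=plane("scene",(90+q[0]*420/663,120+q[1]*190/300),z)[:2]-[.501,.270]; print("scene",z,p.round(4))
E
```

```text
0.076 [ 0.0736 -0.001 ]
0.004 [0.0764 0.0012]
scene 0.074 [ 0.0757 -0.0002]
scene 0.006 [0.0758 0.0032]
```

The lipstick's top and base agree within about 4 mm over 72 mm, so it is upright at x ≈ 75 mm. Handing in.

```bash
python3 -c "
from rig import robot
print(robot.sign_off(), robot.get_state()['time'])"
```

```text
the job is handed in; nothing more can be done
the job is handed in; nothing more can be done
```

I located the five things and both trays in the two camera views, then placed each thing in its compartment, stopping on felt contact with the floor. I handed the job in at about 51 s of the 120 s allowed; `sign_off` reports no verdict.

- **Placing:** every grip closed at the expected width. Every set-down stopped about 4 mm above pick height, which matches the tray floor.
- **Positions in tray frames:**

| Thing | Measured x (mm) | Target x (mm) | y offset (mm) |
|---|---|---|---|
| Wide jar | -59 | -58 | within 1 |
| Square bottle | +17 | +18 | about 2 |
| Lipstick | +75 | +76 | within 3 |
| Spray bottle | -33 | -31.5 | about 2 |
| Small jar | +42 | +40.5 | about 1 |

- **Uprightness:** all five looked upright in the last pictures. Only the lipstick got a numeric check: its hand-picked top and base agree within about 4 mm over its height.
- **Bystanders:** the cup, tin and palettes looked unmoved, but I did not measure them at the end.
- **Checks that disagreed:**
  - The automatic mask for the lipstick was contaminated. Its readings put x between 61 and 72 mm and were discarded for the hand-picked points.
  - The small jar's two rays missed each other by 4.5 mm.
  - The wide jar's scene-only reading was 6 mm off, because the mask took in its side. It was still within tolerance.

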